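# Flip the stock tags on the specimen-pot board

### The arm

A 7-joint arm with a two-finger parallel gripper is mounted at the origin on the work surface. World frame = base frame: x ahead of the robot, y to its left, z up, the work surface at z = 0. Lengths are in m, angles in rad, forces in N, time in s.
With the tool pointing down it reaches from about 0.425 to 1.025 m from the base axis. Payload 9.4 kg.
Tool frame: the origin (TCP) lies on the centre line of the jaws, within the pads' length; the fingertips stand 17 mm ahead of it and the grasp point (between the pads) lies 2 mm behind it; z points along the fingers, y is the line along which they close (so a half turn about z gives the same grasp; the last joint's range is limited). The gripper opens to 85 mm and grips with 20 to 120 N. Pads are 22 mm wide; open, the fingers measure 114 mm over their backs; the gripper's body (76 mm by 85 mm) begins 54 mm behind the grasp point. The pads swing forward as they close: fully open they stand 13 mm farther back than shut.
Start: joints at [-1.412, 0.599, -0.003, 1.599, 0.002, 0.943, -0.08], TCP at [0.169, 0.705, 0.221] pointing down, gripper open.
Joint ranges: [-2.57, 2.57], [-0.35, 1.97], [-1.29, 1.29], [0.11, 2.56], [-1.05, 4.19], [0.11, 1.86], [-2.63, 2.63]. Speed limits (rad/s): [2.22, 2.22, 3.01, 3.01, 3.14, 3.14, 3.14].

### API

Orientations are given as a unit quaternion [x, y, z, w].
In Python, from bench import * gives the robot as it stands.
- The arm moves only by the tool jog_arm, never from a script. Its argument "series" is text: rows parted by semicolons, each of 5 numbers parted by spaces: the opening, from 0 (shut) to 1 (fully open), then the shift along the tool's x, y, z in cm, then the turn about the tool's z in rad. A call has 1 to 8 rows; each row is the pose to reach, as a shift and turn from the pose commanded when the call began, along the tool's axes at that moment; what a row does not reach only later rows make up. A row lasts 1/12 s, in which the tool goes at most 41.7 mm and 7.16 degrees, less where a joint would pass 70% of its speed; a pose out of reach is approached as far as the arm can. A call with a gripper value outside its range is refused whole. The fingers move at their own pace and stop on an object; "force" is the grip in N (left out, the last holds). Time passes only in rows, so rows that repeat a pose let the fingers close. It gives the time, the measured TCP pose, the force, the opening and the grip force at its end, in the units of the state.
- read_state(): the state, without advancing time (a new reading comes with each control period).
- camera(name): name is "scene" or "side" or "wrist"; returns (picture, depth): 384x512x3 uint8, red, green, blue; 384x512 float32, m along the optical axis (not along the pixel's ray), 0 where there is no reading.
- camera_model(name): a dict with "intrinsics" (3x3 intrinsics, pixels), "k1" (the pictures are not rectified: a ray, as slopes to the right and down, at radius r is drawn at 1 + k1 r^2 times it, then the intrinsics apply), "T" (4x4, takes a point from camera to world coordinates). Camera axes: x right, y down, z forward; pixel columns grow to the right and rows downward; lengths in m; the calibration is good to about 2 mm. A picture is of the moment at which its call begins: read the wrist's pose just before it. camera_model takes no time and is no camera call; for the wrist camera it gives the pose at the moment of the call.
- close_job(): hands the job in; it is judged then, once.
The state is a dict: "clock": time; "qpos": joint angles; "joint_velocities": joint speeds; "tau": joint torques, N m; "position": TCP position; "eef_rot": TCP orientation; "wrist_force": force on the tool from outside, world axes, zero at the start; "wrist_torque": the same for the moment, N m; "finger_gap": finger opening in m; "grip_force": force on a finger pad.
Only numpy, scipy, OpenCV 4.12 (cv2) and the standard library are available. Lean on these libraries where they do the work, as an engineer would, in place of code of your own. Each camera call takes 0.05 s, during which the arm holds its last target. There are 200 camera calls.

### The job

Each bin on the stock board has a two-sided hinged tag in front of it. With the fingertips, gently push over whichever tags are wrong, so that the tags of the full bins lie with their green face up and the tags of all other bins lie with their red face up. Do not pick up or shift the bins or anything else on the bench.

Things in the scene. Friction and masses are not known exactly. Their poses are not given: they have to be found in the camera images.
- board: white laminate stock board, 370 (x) by 540 (y) mm, 12 mm thick, flat on the bench and fixed; carries four tag stands in a row, each with its bin behind. Origin at the centre of its underside; x runs from the robot side across the tags to the bins, y along the row (stations 125 mm apart). The hinges stand 40 mm to the -x side of the board's centre, the bin centres about 105 mm to its +x side.
- tag_a (a joint): angle of hinged tag a (rad): 0 = leaning to the robot, RED face up, on its stop 30 degrees above level; 1.05 = upright; 2.09 = leaning to its bin, GREEN face up, 30 degrees above level. A 50 g plate, 76 mm along the hinge, 4 mm thick. It turns at about 0.015 N m (under 0.5 N at the edge); it may stay put within 15 degrees of upright, else falls slowly to its stop
- hinge_a (a point): middle of the hinge line of tag a, on its fixed aluminium stand, 72 mm above the bench. x points squarely from the robot side to the bin that this tag belongs to (bin centre about 145 mm away along x), y along the hinge line, z up
- edge_a (a point): middle of the free edge of tag a, a white round bead 7 mm thick and 76 mm long, 55 mm from the hinge line; at rest it stands 27 mm higher than the hinge and 48 mm to the robot side (red up) or the bin side (green up), with open air around and below it; a fingertip outside it can sweep it up and over along its arc
- tag_b (a joint): angle of hinged tag b (rad): 0 = leaning to the robot, RED face up, on its stop 30 degrees above level; 1.05 = upright; 2.09 = leaning to its bin, GREEN face up, 30 degrees above level. A 50 g plate, 76 mm along the hinge, 4 mm thick. It turns at about 0.015 N m (under 0.5 N at the edge); it may stay put within 15 degrees of upright, else falls slowly to its stop
- hinge_b (a point): middle of the hinge line of tag b, on its fixed aluminium stand, 72 mm above the bench. x points squarely from the robot side to the bin that this tag belongs to (bin centre about 145 mm away along x), y along the hinge line, z up
- edge_b (a point): middle of the free edge of tag b, a white round bead 7 mm thick and 76 mm long, 55 mm from the hinge line; at rest it stands 27 mm higher than the hinge and 48 mm to the robot side (red up) or the bin side (green up), with open air around and below it; a fingertip outside it can sweep it up and over along its arc
- tag_c (a joint): angle of hinged tag c (rad): 0 = leaning to the robot, RED face up, on its stop 30 degrees above level; 1.05 = upright; 2.09 = leaning to its bin, GREEN face up, 30 degrees above level. A 50 g plate, 76 mm along the hinge, 4 mm thick. It turns at about 0.015 N m (under 0.5 N at the edge); it may stay put within 15 degrees of upright, else falls slowly to its stop
- hinge_c (a point): middle of the hinge line of tag c, on its fixed aluminium stand, 72 mm above the bench. x points squarely from the robot side to the bin that this tag belongs to (bin centre about 145 mm away along x), y along the hinge line, z up
- edge_c (a point): middle of the free edge of tag c, a white round bead 7 mm thick and 76 mm long, 55 mm from the hinge line; at rest it stands 27 mm higher than the hinge and 48 mm to the robot side (red up) or the bin side (green up), with open air around and below it; a fingertip outside it can sweep it up and over along its arc
- tag_d (a joint): angle of hinged tag d (rad): 0 = leaning to the robot, RED face up, on its stop 30 degrees above level; 1.05 = upright; 2.09 = leaning to its bin, GREEN face up, 30 degrees above level. A 50 g plate, 76 mm along the hinge, 4 mm thick. It turns at about 0.015 N m (under 0.5 N at the edge); it may stay put within 15 degrees of upright, else falls slowly to its stop
- hinge_d (a point): middle of the hinge line of tag d, on its fixed aluminium stand, 72 mm above the bench. x points squarely from the robot side to the bin that this tag belongs to (bin centre about 145 mm away along x), y along the hinge line, z up
- edge_d (a point): middle of the free edge of tag d, a white round bead 7 mm thick and 76 mm long, 55 mm from the hinge line; at rest it stands 27 mm higher than the hinge and 48 mm to the robot side (red up) or the bin side (green up), with open air around and below it; a fingertip outside it can sweep it up and over along its arc
- bin_full_1: loose cream open stock bin, 108 x 108 mm, walls 46 mm high, standing on the board behind one tag; FULL: nine blue-capped specimen pots, three rows of three, fill it. Pot caps, where there are any, reach 55 mm above the bin's underside. Origin at the centre of its underside (12 mm above the bench). Which tag it stands behind varies. Not to be moved
- bin_full_2: loose cream open stock bin, 108 x 108 mm, walls 46 mm high, standing on the board behind one tag; FULL: nine blue-capped specimen pots, three rows of three, fill it. Pot caps, where there are any, reach 55 mm above the bin's underside. Origin at the centre of its underside (12 mm above the bench). Which tag it stands behind varies. Not to be moved
- bin_low: loose cream open stock bin, 108 x 108 mm, walls 46 mm high, standing on the board behind one tag; NOT full: one row of three blue-capped pots along its far side. Pot caps, where there are any, reach 55 mm above the bin's underside. Origin at the centre of its underside (12 mm above the bench). Which tag it stands behind varies. Not to be moved
- bin_empty: loose cream open stock bin, 108 x 108 mm, walls 46 mm high, standing on the board behind one tag; NOT full: empty. Pot caps, where there are any, reach 55 mm above the bin's underside. Origin at the centre of its underside (12 mm above the bench). Which tag it stands behind varies. Not to be moved
- dishes: a stack of two small red culture dishes, 63 mm across, 31 mm high, on the robot-side apron of the board. Bystander, not to be moved; origin at the centre of its underside
- marker: a black and blue marker pen, 105 x 13 x 13 mm, lying on the robot-side apron of the board. Bystander, not to be moved; origin at the centre of its underside
- reagent: a brown glass reagent bottle, 64 mm across, 130 mm tall, on the bench to the left (+y). Bystander, not to be moved; origin at the centre of its underside
- rub: a white hand-rub bottle, 60 mm across, 150 mm tall, on the bench to the right (-y). Bystander, not to be moved; origin at the centre of its underside
- beaker: a glass beaker, 72 mm across the rim, 85 mm tall, on the bench to the left. Bystander, not to be moved; origin at the centre of its underside
- timer: a small grey bench timer, 55 x 70 x 22 mm, on the bench to the right. Bystander, not to be moved; origin at the centre of its underside

How it is judged:
At the end, for the whole second after the job is handed in: Every tag rests against its stop: the tags in front of the two full bins past 1.95 rad (green up), the other two under 0.14 rad (red up), all still (under 0.2 rad/s); bins within 15 mm and the other things within 20 mm of where they stood ((((horizontal distance between hinge_a and bin_full_1 below 0.168 m or horizontal distance between hinge_a and bin_full_2 below 0.168 m) and value of joint tag_a above 1.95 rad) or ((horizontal distance between hinge_a and bin_low below 0.168 m or horizontal distance between hinge_a and bin_empty below 0.168 m) and value of joint tag_a below 0.14 rad)) and velocity of joint tag_a between -0.2 and 0.2 rad/s and (((horizontal distance between hinge_b and bin_full_1 below 0.168 m or horizontal distance between hinge_b and bin_full_2 below 0.168 m) and value of joint tag_b above 1.95 rad) or ((horizontal distance between hinge_b and bin_low below 0.168 m or horizontal distance between hinge_b and bin_empty below 0.168 m) and value of joint tag_b below 0.14 rad)) and velocity of joint tag_b between -0.2 and 0.2 rad/s and (((horizontal distance between hinge_c and bin_full_1 below 0.168 m or horizontal distance between hinge_c and bin_full_2 below 0.168 m) and value of joint tag_c above 1.95 rad) or ((horizontal distance between hinge_c and bin_low below 0.168 m or horizontal distance between hinge_c and bin_empty below 0.168 m) and value of joint tag_c below 0.14 rad)) and velocity of joint tag_c between -0.2 and 0.2 rad/s and (((horizontal distance between hinge_d and bin_full_1 below 0.168 m or horizontal distance between hinge_d and bin_full_2 below 0.168 m) and value of joint tag_d above 1.95 rad) or ((horizontal distance between hinge_d and bin_low below 0.168 m or horizontal distance between hinge_d and bin_empty below 0.168 m) and value of joint tag_d below 0.14 rad)) and velocity of joint tag_d between -0.2 and 0.2 rad/s and not (distance of any of bin_full_1, bin_full_2, bin_low, bin_empty from where it was at the start of the episode above 0.015 m) and not (distance of any of dishes, marker, reagent, rub, beaker, timer from where it was at the start of the episode above 0.02 m)); the robot touches nothing.
It fails at once if a bin is lifted or shifted by more than 15 mm (distance of any of bin_full_1, bin_full_2, bin_low, bin_empty from where it was at the start of the episode above 0.015 m).
It fails at once if another thing on the bench is lifted or shifted by more than 20 mm (distance of any of dishes, marker, reagent, rub, beaker, timer from where it was at the start of the episode above 0.02 m).
It fails at once if a tag is pressed with more than 25 N (contact force between the fingers and tag_a above 25 N or contact force between the fingers and tag_b above 25 N or contact force between the fingers and tag_c above 25 N or contact force between the fingers and tag_d above 25 N).
It also fails if it takes over 54 s, if anything falls off the work surface, if the arm or the gripper's body presses on something with over 40 N, if the wrist force passes 120 N, or if a joint passes its speed limit or range.

## Working session

There is one attempt and no reset: what is moved stays moved. The work goes in short steps, Python scripts to look and compute and a tool call to move; the robot and the scene stay as the last step left them, time stands still between calls to the robot, and variables do not carry over. Pictures are saved under pics/ and viewed, at most 10 in all, crops included, and the job is handed in when it is done.

Besides the shell and the picture viewer there is one more tool, called after "Call:" as name(argument=value, ...), one argument or row to a line, values as JSON. jog_arm: Moves the arm, as the interface text tells. Its arguments: {"type":"object","properties":{"series":{"type":"string"},"force":{"type":"number"}},"required":["series"]}

```bash
mkdir -p pics
cat > h.py <<'E'
from bench import *
import numpy as np, cv2
def ray(m,u,v):
    K=m["intrinsics"];d=np.array([(u-K[0,2])/K[0,0],(v-K[1,2])/K[1,1]])
    s=d.copy()
    for _ in range(20): s=d/(1+m["k1"]*(s@s))
    return np.array([s[0],s[1],1])
def world(m,u,v,z): return (m["T"]@np.append(ray(m,u,v)*z,1))[:3]
def at_h(m,u,v,h):
    T=m["T"];r=T[:3,:3]@ray(m,u,v);o=T[:3,3];return o+r*(h-o[2])/r[2]
E
python3 - <<'E'
from h import *
np.set_printoptions(precision=4,suppress=True)
print(read_state())
for n in("scene","side"):
    p,d=camera(n);m=camera_model(n);print(n,m)
    cv2.imwrite(f"pics/{n}0.png",cv2.resize(p[:,:,::-1],(800,600)));np.savez(f"{n}0.npz",p=p,d=d)
E
```

```text
{'clock': 0.0, 'qpos': array([-1.4117,  0.6001, -0.0025,  1.6001,  0.0018,  0.9429, -0.0798]), 'joint_velocities': array([ 0.0002,  0.0018,  0.002 ,  0.0007, -0.0009,  0.002 ,  0.0001]), 'tau': array([  0.001 , -77.6458,   1.5654, -25.8025,   0.0124,   0.0091,
        -0.    ]), 'position': array([0.1693, 0.7045, 0.2199]), 'eef_rot': array([ 0.1176,  0.9931, -0.0008, -0.    ]), 'wrist_force': array([-0.3065, -0.4741,  1.1458]), 'wrist_torque': array([ 0.0496, -0.0053,  0.0344]), 'grip_force': 0.0, 'finger_gap': 0.0852768444826543}
scene {'intrinsics': array([[386.0874,   0.    , 252.4473],
       [  0.    , 386.0874, 192.6121],
       [  0.    ,   0.    ,   1.    ]]), 'k1': -0.13412425008958612, 'T': array([[ 0.5753,  0.6955, -0.4304,  1.176 ],
       [ 0.8179, -0.4929,  0.2968, -0.4104],
       [-0.0057, -0.5228, -0.8524,  1.3174],
       [ 0.    ,  0.    ,  0.    ,  1.    ]])}
side {'intrinsics': array([[370.0915,   0.    , 256.163 ],
       [  0.    , 370.0915, 190.7485],
       [  0.    ,   0.    ,   1.    ]]), 'k1': -0.03622903201985367, 'T': array([[ 0.9853, -0.1287,  0.1123,  0.412 ],
       [-0.1707, -0.7194,  0.6733, -0.7025],
       [-0.0059, -0.6825, -0.7308,  0.864 ],
       [ 0.    ,  0.    ,  0.    ,  1.    ]])}
```

View pics/scene0.png

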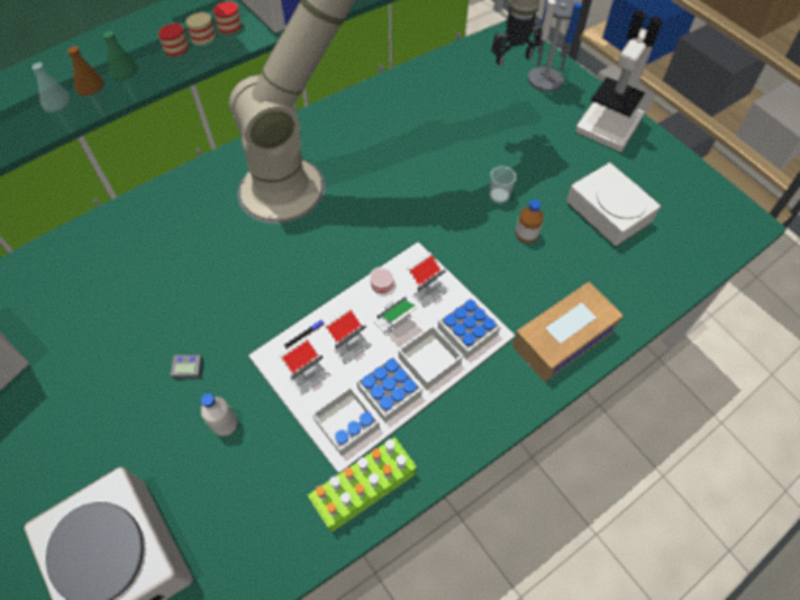

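View pics/side0.png

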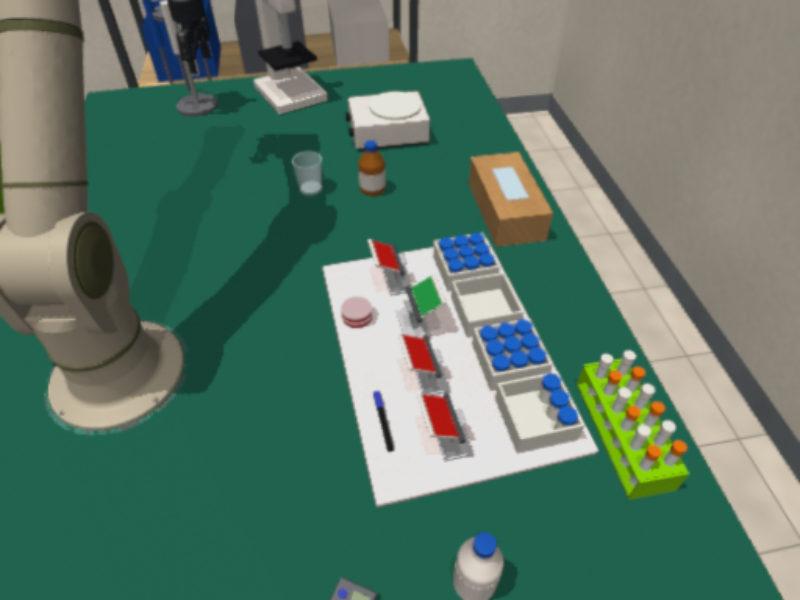

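The scene and side views agree. From +y to -y:

| Station | Tag in scene view (px) | Tag now | Bin | Action |
|---|---|---|---|---|
| 1 | (425,270) | red | full | flip to green |
| 2 | (396,313) | green | empty | flip to red |
| 3 | (345,326) | red | full | flip to green |
| 4 | (301,358) | red | low | leave |

Next I'll measure the board and take enlarged crops.

Run:
```python
from h import *
np.set_printoptions(precision=4,suppress=True)
C={"scene":[(418,243),(250,355),(340,470),(515,335)],"side":[(323,267),(377,504),(597,452)]}
for n in C:
    m=camera_model(n)
    for u,v in C[n]: print(n,at_h(m,u*.64-.18,v*.64-.18,.012))
p=np.load("scene0.npz")["p"][150:250,160:290,::-1]; q=np.load("side0.npz")["p"][145:300,200:330,::-1]
cv2.imwrite("pics/c1.png",cv2.resize(p,(780,600),interpolation=cv2.INTER_CUBIC))
cv2.imwrite("pics/c2.png",cv2.resize(q,None,fx=3.8,fy=3.8,interpolation=cv2.INTER_CUBIC))
```

```text
scene [0.4023 0.2017 0.012 ]
scene [ 0.4389 -0.3311  0.012 ]
scene [ 0.8023 -0.3031  0.012 ]
scene [0.7682 0.2299 0.012 ]
side [0.3961 0.2013 0.012 ]
side [ 0.4348 -0.3325  0.012 ]
side [ 0.7982 -0.3094  0.012 ]
```

View pics/c1.png

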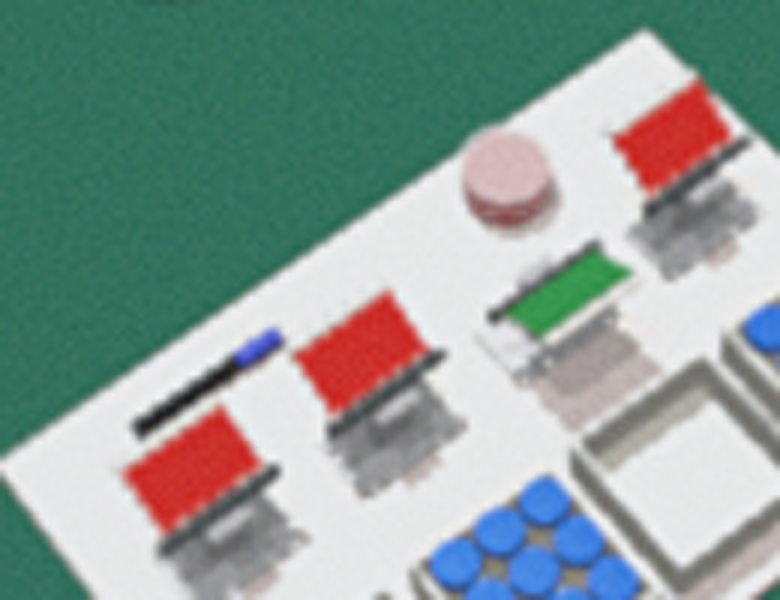

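View pics/c2.png

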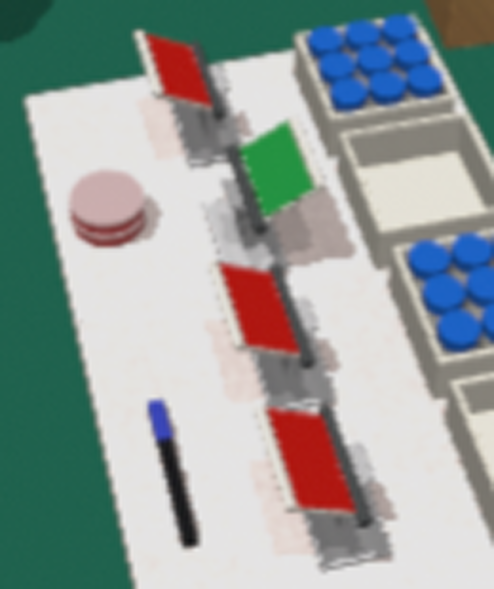

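The crops show the black hinge rods and white beads clearly. Rod ends in the scene crop are T1 (648,210)-(748,142), T2 (492,317)-(600,245) and T3 (333,430)-(442,355). I'll intersect the two views.

Run:
```python
from h import *
np.set_printoptions(precision=4,suppress=True)
ms,md=camera_model("scene"),camera_model("side")
S={"h1":[(648,210),(748,142)],"h2":[(492,317),(600,245)],"h3":[(333,430),(442,355)],"h4":[(163,550),(278,472)],"e1":[(642,192),(612,134),(700,80)],"e2":[(530,345),(632,268)],"e3":[(295,355),(388,290)]}
D={"h1":[(222,115),(190,45)],"h2":[(262,230),(232,150)],"h3":[(308,363),(277,265)],"h4":[(366,523),(325,408)],"e1":[(157,97),(138,33)],"e2":[(318,187),(290,122)],"e3":[(240,347),(219,265)]}
z=np.load("scene0.npz")["d"]
for k in S:
    s=S[k][-2:]
    if k[0]=='h':
        mid=lambda L,f,o:[(np.mean([a[i] for a in L])+.5)/f+o[i]-.5 for i in(0,1)]
    a=mid(s,6,(160,150));b=mid(D[k],3.8,(200,145))
    ra=ms["T"][:3,:3]@ray(ms,*a);rb=md["T"][:3,:3]@ray(md,*b);oa,ob=ms["T"][:3,3],md["T"][:3,3]
    t=np.linalg.lstsq(np.c_[ra,-rb],ob-oa,rcond=None)[0];A=oa+ra*t[0];B=ob+rb*t[1]
    h=.072 if k[0]=='h' else .099
    P=[at_h(ms,(u+.5)/6+159.5,(v+.5)/6+149.5,h) for u,v in s]; d=P[1]-P[0]
    print(k,"tri",(A+B)/2,"gap",np.linalg.norm(A-B),"scene@h",np.mean(P,0),"side@h",at_h(md,*b,h),"len",np.linalg.norm(d),"ang",np.degrees(np.arctan2(-d[0],d[1])))
m=camera_model("wrist");s=read_state()
print(m["T"]);print(s["position"])
```

```text
h1 tri [0.5461 0.1357 0.0688] gap 0.002799557056804188 scene@h [0.5489 0.1336 0.072 ] side@h [0.5449 0.1341 0.072 ] len 0.0844684734481649 ang 3.2292278717193357
h2 tri [0.5558 0.0088 0.0703] gap 0.0006994007934672928 scene@h [0.5569 0.0083 0.072 ] side@h [0.5553 0.0076 0.072 ] len 0.08553754794710054 ang 2.6693379536423634
h3 tri [ 0.5653 -0.1156  0.0721] gap 0.002040394749439285 scene@h [ 0.566  -0.1161  0.072 ] side@h [ 0.5648 -0.1145  0.072 ] len 0.08285796400805175 ang 3.5460983512950746
h4 tri [ 0.5739 -0.2403  0.0696] gap 0.001736681085625837 scene@h [ 0.5757 -0.241   0.072 ] side@h [ 0.5731 -0.2408  0.072 ] len 0.08284398029679542 ang 3.1107651220950236
e1 tri [0.4988 0.1361 0.0923] gap 0.00408331541072408 scene@h [0.5043 0.1316 0.099 ] side@h [0.497  0.1312 0.099 ] len 0.07146352647731105 ang 1.1840682165055945
e2 tri [0.5988 0.0053 0.104 ] gap 0.0026975629608569957 scene@h [0.5975 0.0063 0.099 ] side@h [0.5995 0.0115 0.099 ] len 0.08264677001286064 ang 5.804000897357859
e3 tri [ 0.5196 -0.1178  0.0946] gap 0.0016085194895836708 scene@h [ 0.5225 -0.1192  0.099 ] side@h [ 0.5186 -0.1203  0.099 ] len 0.07097138975054369 ang 4.702250999099709
[[ 0.2338  0.9289  0.2871  0.0956]
 [ 0.9723 -0.2231 -0.0698  0.7233]
 [-0.0008  0.2955 -0.9553  0.3719]
 [ 0.      0.      0.      1.    ]]
[0.1693 0.7045 0.22  ]
```

Triangulated hinge heights are 69–72 mm against 72 expected. The row direction is about 4° from y, with 125 mm spacing, so the measurements fit. I'll shut the fingers, align and move over to tag 1's robot side.

Call:
jog_arm(
  series="0 -5 -6 0 -0.1;0 -10 -11 0 -0.2;0 -14 -16 0 -0.307;0 -17 -19 0 -0.307;0 -20 -23 0 -0.307;0 -23 -26.5 0 -0.307;0 -26 -30 0 -0.307;0 -26 -30 0 -0.307",
  force=20,
)

```text
clock: 0.77
position: [0.3237, 0.4072, 0.2206]
eef_rot: [-0.036, 0.999, -0.0, -0.0]
wrist_force: [1.1, -0.1, 0.0]
finger_gap: -0.0003
grip_force: 0.0
```

```bash
cat >> h.py <<'E'
H={1:np.array([.547,.134]),2:np.array([.556,.0085]),3:np.array([.565,-.116])}
ex=np.array([.9974,.0725]);ey=np.array([-.0725,.9974])
from scipy.spatial.transform import Rotation as R
def go(k,u,w,z):
    "shift in tool axes (cm) to tag-k coords u,w and tip height z (tip 17mm ahead of TCP)"
    s=read_state();M=R.from_quat(s["eef_rot"]).as_matrix()
    p=np.append(H[k]+u*ex+w*ey,z+.017)
    yaw=np.arctan2(ey@M[:2,0]*-1,-ex@M[:2,0])
    return (M.T@(p-s["position"])*100).round(2),"turn about tool z",round(float(yaw),3)
E
python3 -c "
from h import *
s=read_state();print(s['clock'],s['position'],s['eef_rot'],s['finger_gap'],s['wrist_force']);print(go(1,-.078,0,.16))"
```

```text
0.7667 [0.32367483 0.40719641 0.22061119] [-3.56860396e-02  9.99363029e-01 -2.03547418e-04 -4.00474569e-05] -0.0002642015595000451 [ 1.09635853 -0.07115032  0.01469528]
(array([-12.53, -28.85,   4.37]), 'turn about tool z', -0.001)
```

Call:
jog_arm(
  series="0 -1.6 -3.6 0 0;0 -3.2 -7.2 0 0;0 -4.8 -10.9 0 0;0 -6.4 -14.5 0 0;0 -8 -18.2 0 0;0 -9.6 -22 0 0;0 -11.2 -25.5 0 0;0 -12.5 -28.9 2 0",
)

```text
clock: 1.43
position: [0.4711, 0.1283, 0.2031]
eef_rot: [-0.035, 0.999, 0.001, 0.003]
wrist_force: [1.3, 1.1, -0.5]
finger_gap: -0.0001
grip_force: 0.0
```

Run:
```python
from h import *
for _ in range(4): p,d=camera("side")
m=camera_model("side")
cv2.imwrite("pics/s1.png",cv2.resize(p[100:300,180:400,::-1],None,fx=3,fy=3,interpolation=cv2.INTER_CUBIC))
s=read_state();print(s["clock"],s["position"]);print(go(1,-.078,0,.085))
```

```text
1.6333 [0.46826896 0.12887998 0.20021825]
(array([-0.1 , -0.06,  9.82]), 'turn about tool z', -0.004)
```

View pics/s1.png

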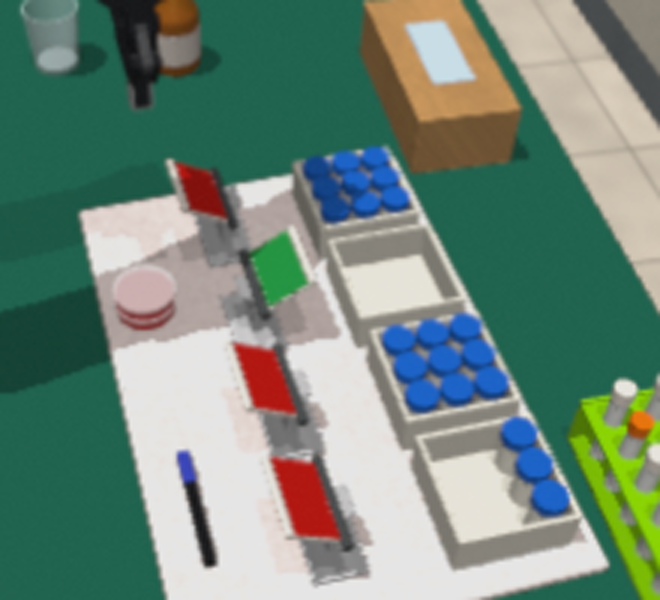

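The shut fingertips at (140,105) hang above tag 1's robot side. Going down to tip height 0.085.

Call:
jog_arm(
  series="0 0 0 2 0;0 0 0 4 0;0 0 0 6 0;0 0 0 8 0;0 0 0 9.8 0;0 0 0 9.8 0;0 0 0 9.8 0",
)

```text
clock: 2.22
position: [0.4677, 0.1312, 0.1026]
eef_rot: [-0.037, 0.999, -0.0, -0.001]
wrist_force: [-0.3, 0.3, -0.9]
finger_gap: 0.0002
grip_force: 0.0
```

Run:
```python
from h import *
p,d=camera("side")
cv2.imwrite("pics/s2.png",cv2.resize(p[110:210,180:310,::-1],None,fx=6,fy=6,interpolation=cv2.INTER_CUBIC))
s=read_state();print(s["clock"],s["position"],s["wrist_force"])
for a in [150,140,130,120,110,100,90,80,70,60]:
    a=np.radians(a);u=.055*np.cos(a)-.0145;z=.072+.055*np.sin(a)-.010;print(go(1,u,0,z)[0])
```

```text
2.2667 [0.4682335  0.13112972 0.10329006] [-0.69351433  0.56054223 -0.06428232]
[-1.66 -0.29 -0.32]
[-2.21 -0.29 -1.11]
[-2.89 -0.29 -1.79]
[-3.68 -0.29 -2.34]
[-4.54 -0.29 -2.74]
[-5.47 -0.29 -2.99]
[-6.43 -0.29 -3.07]
[-7.38 -0.29 -2.99]
[-8.31 -0.29 -2.74]
[-9.18 -0.29 -2.34]
```

View pics/s2.png

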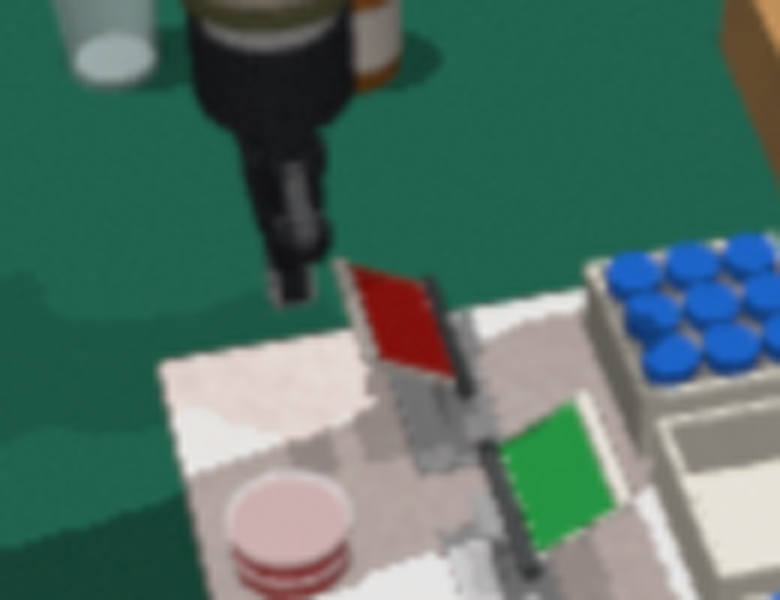

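Run:
```python
from h import *
m=camera_model("side")
for u,v in[(290,302),(275,300),(312,300)]:
  for z in (.086,.096,.076): print(z,at_h(m,(u+.5)/6+179.5,(v+.5)/6+109.5,z))
for u,v in[(342,264),(377,362)]: print(at_h(m,(u+.5)/6+179.5,(v+.5)/6+109.5,.099))
```

```text
0.086 [0.46724928 0.15957066 0.086     ]
0.096 [0.46653931 0.14849005 0.096     ]
0.076 [0.46795924 0.17065126 0.076     ]
0.086 [0.45973417 0.16250028 0.086     ]
0.096 [0.45912081 0.15138202 0.096     ]
0.076 [0.46034753 0.17361855 0.076     ]
0.086 [0.47872264 0.15906994 0.086     ]
0.096 [0.47786521 0.14799577 0.096     ]
0.076 [0.47958008 0.17014411 0.076     ]
[0.49649794 0.16956677 0.099     ]
[0.50370718 0.09337038 0.099     ]
```

Run:
```python
from h import *
m=camera_model("side");p,d=camera("side")
print(read_state()["position"])
for v in (145,150,154,157,158,159,160,161,162,164):
  u=228; print(v,p[v,u],d[v,u],world(m,u,v,d[v,u]))
m=camera_model("scene");p,d=camera("scene")
P=np.array([[world(m,u,v,d[v,u]) for u in range(200,340)] for v in range(100,220)])
k=(abs(P[...,0]-.468)<.03)&(abs(P[...,1]-.131)<.05)&(P[...,2]>.06)&(P[...,2]<.2)
q=P[k];print(len(q),q[np.argsort(q[:,2])][:8])
```

```text
[0.46865484 0.13091168 0.10371699]
145 [53 54 56] 1.0201732 [0.46629875 0.0884297  0.20500793]
150 [27 28 30] 1.0066439 [0.463834   0.0681387  0.20444862]
154 [22 22 24] 1.0841843 [0.46632172 0.11905482 0.14563671]
157 [21 23 24] 1.094382 [0.46569387 0.12039152 0.1328178 ]
158 [24 25 27] 1.092562 [0.46522564 0.1168966  0.13201663]
159 [28 30 32] 1.0952276 [0.46497555 0.11676425 0.1282088 ]
160 [50 60 57] 1.1101009 [0.46530965 0.12572928 0.11616768]
161 [41 83 68] 1.2770498 [0.47288149 0.2477985  0.00134666]
162 [30 88 69] 1.2732742 [0.47225979 0.24251144 0.00154668]
164 [28 88 70] 1.2650946 [0.47099485 0.23151786 0.00241677]
150 [[0.49715043 0.10365458 0.09617836]
 [0.49466572 0.12455856 0.09622069]
 [0.49784998 0.14132706 0.09959637]
 [0.49594762 0.16205443 0.10072834]
 [0.4946302  0.16788394 0.10123497]
 [0.49772412 0.14613179 0.10221777]
 [0.49761791 0.13654787 0.10318719]
 [0.47928699 0.125666   0.11744741]]
```

The depth data puts the visible fingertips near z≈0.117, about 30 mm higher than the text implies. It's safe to go lower here, so I'll drop 2.5 cm and check.

Call:
jog_arm(
  series="0 0 0 1.2 0;0 0 0 2.5 0;0 0 0 2.5 0;0 0 0 2.5 0",
)

```text
clock: 2.7
position: [0.4686, 0.1301, 0.0784]
eef_rot: [-0.036, 0.999, 0.0, 0.0]
wrist_force: [0.4, 0.6, 0.6]
finger_gap: 0.0001
grip_force: 0.0
```

Run:
```python
from h import *
p,d=camera("side");m=camera_model("side")
s=read_state();print(s["clock"],s["position"],s["wrist_force"])
for u in (224,228,231):
 for v in range(160,180,1):
  X=world(m,u,v,d[v,u])
  if X[2]<.05: print(u,v);break
  Y=X
 print(Y)
cv2.imwrite("pics/s3.png",cv2.resize(p[110:210,180:310,::-1],None,fx=6,fy=6,interpolation=cv2.INTER_CUBIC))
m=camera_model("wrist");print(m["T"][:3,3])
```

```text
2.75 [0.46878753 0.13014165 0.07866575] [-0.05626047  0.47641133  0.27390498]
224 160Traceback (most recent call last):
  File "<stdin>", line 9, in <module>
NameError: name 'Y' is not defined
```

Run:
```python
from h import *
p,d=camera("side");m=camera_model("side")
cv2.imwrite("pics/s3.png",cv2.resize(p[110:210,180:310,::-1],None,fx=6,fy=6,interpolation=cv2.INTER_CUBIC))
for u in (226,228,230,231):
 L=[(v,world(m,u,v,d[v,u])) for v in range(150,185)]
 L=[(v,X) for v,X in L if .05<X[2]]
 print(u,L[-1],L[-2])
```

```text
226 (165, array([0.45785609, 0.1229412 , 0.0994899 ])) (164, array([0.45814567, 0.12334958, 0.10318683]))
228 (166, array([0.46326096, 0.11696631, 0.09996096])) (165, array([0.46363918, 0.11899357, 0.10215339]))
230 (166, array([0.46975766, 0.12382265, 0.0925599 ])) (165, array([0.46951042, 0.11691771, 0.10308612]))
231 (166, array([0.4728995 , 0.12521363, 0.09075538])) (165, array([0.47267816, 0.11910385, 0.10055772]))
```

View pics/s3.png

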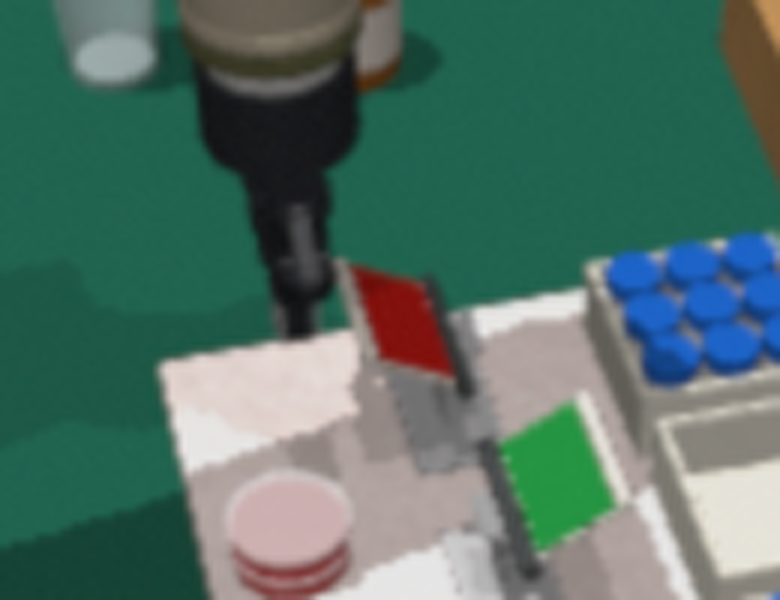

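The tip's bottom edge (297,338) moved as expected and sits at about TCP+17 mm by depth. I'll follow the arc with the visible tip about 10 mm below the bead, which also clears the hinge if the stated offset is the right one.

Call:
jog_arm(
  series="0 0 0 0.8 0;0 -0.9 0 0.8 0;0 -1.6 0 0.6 0;0 -2.0 0 0.1 0;0 -2.5 0 -0.4 0;0 -3.1 0 -0.9 0;0 -3.6 0 -1.2 0;0 -3.6 0 -1.2 0",
)

```text
clock: 3.47
position: [0.5068, 0.1328, 0.0907]
eef_rot: [-0.035, 0.999, 0.0, 0.002]
wrist_force: [-0.6, 0.2, 0.3]
finger_gap: 0.0
grip_force: 0.1
```

```bash
cat >> h.py <<'E'
def tagstate():
    "median height profile of each tag along u, from scene depth"
    m=camera_model("scene");p,d=camera("scene")
    P=np.array([[world(m,u,v,d[v,u]) for u in range(150,300)] for v in range(140,260)]);C=p[140:260,150:300].astype(int)
    for k,h in H.items():
        q=(P[...,:2]-h)@np.c_[ex,ey]
        s=(abs(q[...,1])<.045)&(abs(q[...,0])<.075)&(P[...,2]>.055)&(P[...,2]<.14)
        r=s&(C[...,0]>100)&(C[...,1]<80);g=s&(C[...,1]>100)&(C[...,0]<80)
        print(k,"red",r.sum(),"green",g.sum(),[np.round(np.median(np.c_[q[x][:,0],P[x][:,2]],0),3) for x in(r,g) if x.sum()>3])
E
python3 - <<'E'
from h import *
tagstate();s=read_state();print(s["clock"],s["position"],s["wrist_force"]);print(go(1,0,0,.1))
E
```

```text
1 red 152 green 0 [array([-0.01 ,  0.098])]
2 red 0 green 112 [array([0.021, 0.088])]
3 red 190 green 0 [array([-0.022,  0.089])]
3.5167 [0.50593581 0.13262954 0.09024263] [-0.00192788 -0.27824676  0.76315716]
(array([-4.11, -0.15, -2.67]), 'turn about tool z', -0.002)
```

Tag 1 has risen to about 20° short of upright. Carrying it over.

Call:
jog_arm(
  series="0 -0.8 0 -0.5 0;0 -1.6 0 -0.8 0;0 -2.4 0 -0.8 0;0 -3.2 0 -0.8 0;0 -4 0 -0.8 0;0 -4.8 0 -0.8 0;0 -5.4 0 -0.8 0;0 -5.4 0 -0.8 0",
)

```text
clock: 4.18
position: [0.5598, 0.1364, 0.0976]
eef_rot: [-0.035, 0.999, 0.0, 0.001]
wrist_force: [0.1, 0.3, 0.8]
finger_gap: 0.0002
grip_force: 0.0
```

Run:
```python
from h import *
tagstate();s=read_state();print(s["clock"],s["position"],s["wrist_force"]);print(go(2,.078,0,.18))
```

```text
1 red 0 green 5 [array([0.014, 0.09 ])]
2 red 0 green 108 [array([0.022, 0.088])]
3 red 188 green 0 [array([-0.024,  0.088])]
4.2333 [0.55881269 0.13631712 0.09755492] [-0.84678127  0.54184597 -0.30626737]
(array([ -6.61, -12.72,  -9.94]), 'turn about tool z', -0.002)
```

Call:
jog_arm(
  series="0 0.5 0 -3 0;0 0.5 0 -6 0;0 0 0 -9 0;0 -2 -3.5 -9 0;0 -4 -7 -9 0;0 -6.2 -10 -9 0;0 -6.7 -12.7 -9 0;0 -6.7 -12.7 -9 0",
)

```text
clock: 4.9
position: [0.6353, 0.007, 0.1875]
eef_rot: [-0.032, 0.999, -0.002, 0.0]
wrist_force: [0.2, -0.9, -0.5]
finger_gap: 0.0002
grip_force: 0.0
```

Run:
```python
from h import *
for _ in range(3): camera("scene")
tagstate();s=read_state();print(s["clock"],s["position"],s["wrist_force"]);print(go(2,.078,0,.055))
```

```text
1 red 0 green 85 [array([0.024, 0.088])]
2 red 0 green 46 [array([0.025, 0.089])]
3 red 188 green 0 [array([-0.023,  0.089])]
5.1 [0.63329942 0.015575   0.18757193] [-0.75708749  0.59238666  0.89103531]
(array([-0.05, -0.15, 11.56]), 'turn about tool z', -0.0)
```

Tag 1 now lies green up. Lowering between tag 2's edge and its bin.

Call:
jog_arm(
  series="0 0.3 0 2.5 0;0 0.4 0 5 0;0 0.4 0 7 0;0 0.4 0 9 0;0 0.4 0 10.5 0;0 0.4 0 11.2 0;0 0.4 0 11.2 0;0 0.4 0 11.2 0",
)

```text
clock: 5.77
position: [0.63, 0.0151, 0.0761]
eef_rot: [-0.036, 0.999, 0.0, -0.0]
wrist_force: [1.1, 0.3, 0.2]
finger_gap: 0.0001
grip_force: 0.0
```

Call:
jog_arm(
  series="0 0.6 0 0 0;0 1.2 0 -0.2 0;0 1.6 0 -0.7 0;0 2.1 0 -1.2 0;0 2.7 0 -1.7 0;0 3.2 0 -2.0 0;0 3.2 0 -2.0 0",
)

```text
clock: 6.35
position: [0.5966, 0.0114, 0.0968]
eef_rot: [-0.035, 0.999, -0.0, -0.0]
wrist_force: [-0.2, -0.8, -0.4]
finger_gap: -0.0
grip_force: 0.1
```

Run:
```python
from h import *
tagstate();s=read_state();print(s["clock"],s["position"],s["wrist_force"]);print(go(2,0,0,.083))
```

```text
1 red 0 green 99 [array([0.021, 0.087])]
2 red 0 green 0 []
3 red 188 green 0 [array([-0.023,  0.088])]
6.4 [0.59698329 0.01149818 0.09628154] [ 0.50450458  0.10011757 -0.48843498]
(array([ 4.11, -0.01, -0.37]), 'turn about tool z', -0.002)
```

Mirroring the tag 1 carry-over (u +41 → -13 mm).

Call:
jog_arm(
  series="0 0.8 0 -0.2 0;0 1.6 0 -0.3 0;0 2.4 0 -0.3 0;0 3.2 0 -0.3 0;0 4 0 -0.3 0;0 4.8 0 -0.3 0;0 5.5 0 -0.3 0;0 5.5 0 -0.3 0",
)

```text
clock: 7.07
position: [0.5413, 0.0077, 0.0987]
eef_rot: [-0.036, 0.999, -0.0, -0.001]
wrist_force: [-0.3, 1.0, 0.1]
finger_gap: 0.0001
grip_force: 0.0
```

Call:
jog_arm(
  series="0 -0.5 0 -3 0;0 -0.5 0 -6 0;0 -0.5 0 -9 0;0 2 -3.5 -9 0;0 4 -7 -9 0;0 6 -10 -9 0;0 6.4 -12.4 -9 0;0 6.4 -12.4 -9 0",
)

```text
clock: 7.73
position: [0.4868, -0.1256, 0.1892]
eef_rot: [-0.032, 0.999, -0.001, 0.0]
wrist_force: [-0.1, -0.2, 0.7]
finger_gap: 0.0001
grip_force: 0.0
```

Run:
```python
from h import *
for _ in range(3): camera("scene")
tagstate();s=read_state();print(s["clock"],s["position"],s["wrist_force"]);print(go(3,-.078,0,.055))
```

```text
1 red 0 green 98 [array([0.021, 0.088])]
2 red 192 green 0 [array([-0.023,  0.088])]
3 red 212 green 0 [array([-0.023,  0.088])]
7.9333 [ 0.48887375 -0.11930058  0.18877201] [ 0.65023825  0.47030933 -0.04015753]
(array([ 0.19, -0.23, 11.68]), 'turn about tool z', -0.0)
```

Tag 2 is red up. Tag 3 gets the same sequence as tag 1.

Call:
jog_arm(
  series="0 0.2 -0.2 2.5 0;0 0.2 -0.2 5 0;0 0.2 -0.2 7 0;0 0.2 -0.2 9 0;0 0.2 -0.2 10.5 0;0 0.2 -0.2 11.6 0;0 0.2 -0.2 11.6 0;0 0.2 -0.2 11.6 0",
)

```text
clock: 8.6
position: [0.4867, -0.1211, 0.0723]
eef_rot: [-0.037, 0.999, 0.0, -0.001]
wrist_force: [0.6, 0.6, 0.5]
finger_gap: -0.0001
grip_force: 0.0
```

Call:
jog_arm(
  series="0 -0.9 0 0 0;0 -1.6 0 -0.2 0;0 -2.0 0 -0.7 0;0 -2.5 0 -1.2 0;0 -3.1 0 -1.7 0;0 -3.6 0 -2.0 0;0 -3.6 0 -2.0 0",
)

```text
clock: 9.18
position: [0.5252, -0.1197, 0.0943]
eef_rot: [-0.036, 0.999, -0.0, 0.002]
wrist_force: [0.7, 0.7, -0.4]
finger_gap: 0.0
grip_force: 0.1
```

Run:
```python
from h import *
tagstate();s=read_state();print(s["clock"],s["position"],s["wrist_force"]);print(go(3,0,0,.083))
```

```text
1 red 0 green 96 [array([0.02 , 0.087])]
2 red 187 green 0 [array([-0.024,  0.088])]
3 red 178 green 0 [array([-0.011,  0.098])]
9.2333 [ 0.52423796 -0.11977348  0.09371696] [-0.76441596  0.64769333 -0.7473735 ]
(array([-4.09,  0.08, -0.62]), 'turn about tool z', -0.001)
```

Call:
jog_arm(
  series="0 -0.8 0 -0.4 0;0 -1.6 0 -0.6 0;0 -2.4 0 -0.6 0;0 -3.2 0 -0.6 0;0 -4 0 -0.6 0;0 -4.8 0 -0.6 0;0 -5.4 0 -0.6 0;0 -5.4 0 -0.6 0",
)

```text
clock: 9.9
position: [0.5779, -0.1157, 0.0986]
eef_rot: [-0.036, 0.999, 0.0, 0.001]
wrist_force: [-0.9, 0.7, 0.2]
finger_gap: -0.0
grip_force: 0.0
```

Call:
jog_arm(
  series="0 0.5 0 -3 0;0 0.5 0 -6 0;0 0.5 0 -9 0;0 0.5 0 -12 0;0 1 0 -15 0;0 1 0 -15 0;0 1 0 -15 0;0 1 0 -15 0",
)

```text
clock: 10.57
position: [0.5657, -0.1167, 0.2484]
eef_rot: [-0.036, 0.999, 0.0, -0.0]
wrist_force: [-0.2, 0.5, -0.6]
finger_gap: -0.0
grip_force: 0.0
```

Run:
```python
from h import *
H[4]=np.array([.5745,-.2405])
for _ in range(8): camera("scene")
tagstate();s=read_state();print(s["clock"],s["position"],s["wrist_force"])
p,_=camera("scene");cv2.imwrite("pics/end.png",cv2.resize(p[:,:,::-1],(800,600)))
```

```text
1 red 0 green 99 [array([0.021, 0.087])]
2 red 195 green 0 [array([-0.023,  0.089])]
3 red 0 green 61 [array([0.02 , 0.087])]
4 red 203 green 0 [array([-0.024,  0.088])]
11.0167 [ 0.56617938 -0.11672668  0.24833467] [-0.61870329 -0.75048207  0.11643339]
```

View pics/end.png

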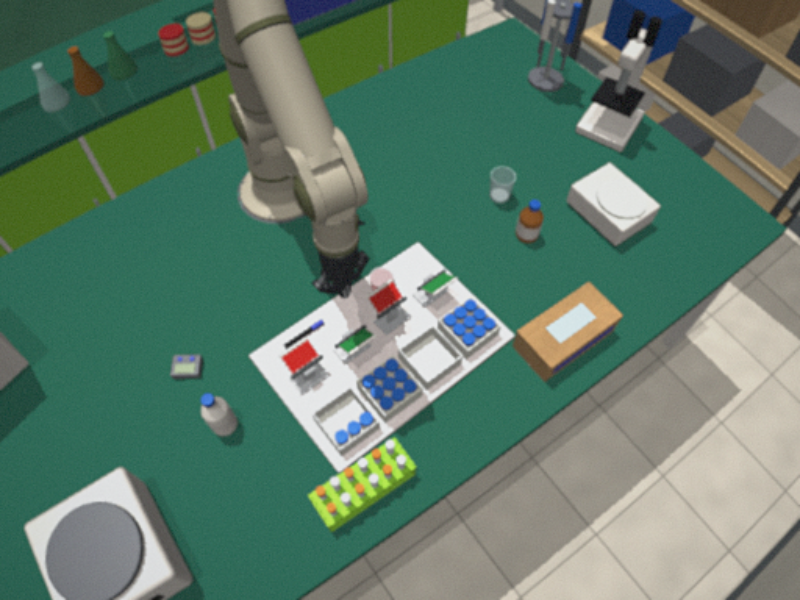

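The final view shows green at (436,284) and (354,342) in front of the full bins, and red at (385,298) and (301,358) for the empty and low bins. Nothing else has moved and the gripper is clear, so I'm handing in.

```bash
python3 -c "
from bench import *
print(close_job())"
```

```text
the job is handed in; nothing more can be done
None
```

I handed the job in at about 11 s: I flipped three tags, the two full bins now show green and the other two red, and the final picture shows nothing else moved; the hand-in gave no verdict.

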